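# Close the masking frame and reset the pin-locked paper stop

### The arm

A 6-joint arm with a two-finger parallel gripper is mounted at the origin on the work surface. World frame = base frame: x ahead of the robot, y to its left, z up, the work surface at z = 0. Lengths are in m, angles in rad, forces in N, time in s.
With the tool pointing down it reaches from about 0.35 to 0.775 m from the base axis. Payload 7.3 kg.
Tool frame: the origin (TCP) lies at the centre of the arm's flange, where the gripper is bolted on; the fingertips stand 178 mm ahead of it and the grasp point (between the pads) lies 159 mm ahead of it; z points along the fingers, y is the line along which they close (so a half turn about z gives the same grasp; the last joint's range is limited). The gripper opens to 92 mm and grips with 3 to 60 N. Pads are 19 mm wide; open, the fingers measure 130 mm over their backs; the gripper's body (75 mm by 190 mm) begins 47 mm behind the grasp point.
Start: joints at [-1.341, 0.342, 1.524, -0, 1.275, -0.146], TCP at [0.193, -0.488, 0.405] pointing down, gripper open.
Joint ranges: [-2.53, 2.53], [-0.77, 2.02], [0.04, 2.7], [-1, 4.14], [0.28, 2.66], [-3.11, 3.11]. Speed limits (rad/s): [2.57, 2.57, 3.14, 3.14, 3.14, 3.14].

### API

Orientations are given as [roll, pitch, yaw] about the fixed x, y, z axes, in that order (R = Rz(yaw) Ry(pitch) Rx(roll)).
In Python, from cell import robot gives the robot as it stands.
- The arm moves only by the shell command python3 -m pendant 'ROWS' [OPENING] [FORCE]. ROWS is one flat JSON list of numbers that holds 1 to 8 rows one after another, with no inner brackets; each row has 6 numbers: dx, dy, dz in a scale on which 1.0 is 0.8 m, then a rotation vector rx, ry, rz in shares of pi rad (1.0 is pi rad); each row shifts and turns the commanded pose from where the row before left it, along the tool's axes as they then stand; what a row does not reach is not made up. A row lasts 1/12 s, in which the tool goes at most 0.0417 m and 0.125 rad, less where a joint would pass 70% of its speed; a pose out of reach is approached as far as the arm can. OPENING is the finger opening in m, set as the command begins (- or left out keeps the last). The fingers move at their own pace and stop on an object; FORCE is the grip in N (left out, the last holds). Time passes only in rows, so rows that do not move let the fingers close. It prints the time, the measured TCP pose, the force, the opening and the grip force at its end. Input that does not fit is refused with a message, and nothing moves.
- robot.observe(): the state, without advancing time (a new reading comes with each control period).
- robot.read_camera(name): name is "scene" or "side" or "wrist"; returns a dict with "image" (400x640x3 uint8, red, green, blue), "fx", "fy", "cx", "cy" (pixels), "k1" (the pictures are not rectified: a ray, as slopes to the right and down, at radius r is drawn at 1 + k1 r^2 times it, then the intrinsics apply), "pose" (4x4, takes a point from camera to world coordinates). Camera axes: x right, y down, z forward; pixel columns grow to the right and rows downward; lengths in m; the calibration is good to about 2 mm. A picture is of the moment at which its call begins. There is no depth.
- robot.hand_in(): hands the job in; it is judged then, once.
The state is a dict: "time": time; "qpos": joint angles; "qvel": joint speeds; "joint_efforts": joint torques, N m; "tool_pos": TCP position; "tool_rot": TCP orientation; "contact_force": force on the tool from outside, world axes, zero at the start; "torque": the same for the moment, N m; "opening": finger opening in m; "grip_force": force on a finger pad.
Only numpy, scipy, OpenCV 4.12 (cv2) and the standard library are available. Lean on these libraries where they do the work, as an engineer would, in place of code of your own. Each camera call takes 0.05 s, during which the arm holds its last target. There are 200 camera calls.

### The job

On the printing easel, lower the raised masking frame gently down onto its rests, without letting it drop. Then pull the lock plunger's brass knob up, slide the paper stop one hole along its rail towards the frame's hinge (away from the robot), and let the pin go fully home in that hole. Finish still holding the knob with the pin fully home: do not let go of it, and do not disturb the other things on the counter.

Things in the scene. Friction and masses are not known exactly. Their poses are not given: they have to be found in the camera images.
- easel: Fixed printing easel: dark wood board 220 x 310 x 18 mm. Origin on the counter; the board covers x -90 to +130, y -120 to +190 mm in its frame. +x points from the frame's bar to its hinge (away from the robot, yaw within 0.25 rad), z up. Aluminium rail 190 x 30 mm along x at y = +150, top at z = 40, with 11 mm square holes at x = -60, -20, +20, +60. The stop starts at -20; the hole wanted is +20.
- mask_frame (a joint): Hinge of the grey masking frame (180 x 210 x 5 mm, open in the middle, 0.25 kg), rad. 0 = level, down on its rests, underside 30 mm above the counter; positive = bar raised. Starts at 1.05 to 1.35. Hinge friction holds it above about 0.95 rad; lower, it falls unless held. Closing faster than 1.8 rad/s is too hard.
- frame_hinge (a point): Centre of the masking frame's hinge axis, which is parallel to the easel's y, 30 mm above the counter, at x = +95 mm in the easel's frame.
- frame_bar (a point): Centre of the frame's round steel handle bar, 12 mm thick, 100 mm long, parallel to the easel's y; two arms carry it at 45 mm either side (81 mm free between them). With the frame down it lies 230 mm from the hinge axis in the easel's -x and 45 mm above the counter, 50 mm clear of the frame and 45 mm clear of the board. It swings with the frame about the hinge axis.
- paper_stop (a joint): Travel of the paper stop (dark steel saddle 50 x 50 mm on the rail, with a thin blade across the bed) along the easel's +x, m. 0 = pinned in the starting hole; 0.040 = next hole towards the hinge. The pin has 1.5 mm of play either way. Sliding friction about 1.5 N. It cannot slide while the pin is in a hole.
- lock_plunger (a joint): Lift of the spring-loaded lock plunger on the paper stop, m. 0 = pin fully home, 10 mm deep in a hole; at 0.010 the 8 mm round-nosed pin stands on the top of the rail; 0.016 = upper end of travel. The spring always pushes it down: 4 N at 0, 8 N at 0.016.
- knob: Brass knob of the lock plunger: upright cylinder 28 mm in diameter, 30 mm high. Origin at the centre of its underside, 64 mm above the counter when the pin is home. Saddle top 52 mm above the counter; a 20 mm wide collar below the knob reaches to 60 mm. It is pulled straight up.
- knob_grip (a point): Point on the knob's axis to grip, 18 mm above the knob's underside (82 mm above the counter when the pin is home).
- next_hole (a point): Centre of the mouth of the hole wanted, on top of the rail: x = +20, y = +150, z = 40 mm in the easel's frame. Fully home there, the knob's axis passes through this point.
- loupe: Bystander: nickel loupe, 42 mm wide, 46 mm high; origin under its centre. Leave alone.
- print_weight: Bystander: glass print weight, 72 mm wide, 35 mm high; origin under its centre. Leave alone.
- canister: Bystander: aluminium film canister, 36 mm wide, 52 mm high; origin under its centre. Leave alone.
- graduate: Bystander: white plastic measuring cup, 64 mm wide, 85 mm high; origin under its centre. Leave alone.
- clip0: Bystander: orange plastic film clip, 70 x 18 x 16 mm, lying in front of the rail; origin under its centre, long along its x. Leave alone.
- clip1: Bystander: orange plastic film clip, 70 x 18 x 16 mm, lying left of the rail; origin under its centre, long along its x. Leave alone.
- clip2: Bystander: orange plastic film clip, 70 x 18 x 16 mm, lying right of the easel; origin under its centre, long along its x. Leave alone.

How it is judged:
On the way, in this order (a step that is already met when the one before it is completed fails the run):
1. the masking frame is down on its rests, the pin still in its starting hole (value of joint mask_frame below 0.03 rad and value of joint paper_stop below 0.006 m), for 0.2 s.
2. with the frame down, the lock plunger is pulled up (value of joint lock_plunger above 0.006 m and value of joint mask_frame below 0.04 rad), for 0.05 s.
At the end, for the whole second after the job is handed in: Masking frame down (under 0.04 rad), paper stop at the next hole (within 4 mm of 40 mm), lock pin within 2 mm of fully home, and the fingers still holding the knob (over 1.5 N of contact) (value of joint mask_frame below 0.04 rad and value of joint paper_stop between 0.036 and 0.044 m and value of joint lock_plunger below 0.002 m and contact force between knob and the fingers above 1.5 N); the arm keeps its last pose, push and grip.
It fails at once if the masking frame falls or is slammed (closing faster than 1.8 rad/s) (velocity of joint mask_frame below -1.8 rad/s).
It fails at once if a bystander is moved more than 25 mm (distance of any of loupe, clip0, clip1, clip2, print_weight, canister, graduate from where it was at the start of the episode above 0.025 m).
It also fails if it takes over 51 s, if anything falls off the work surface, if the arm or the gripper's body presses on something with over 40 N, if the wrist force passes 120 N, or if a joint passes its speed limit or range.

## Working session

There is one attempt and no reset: what is moved stays moved. The work goes in short steps, Python scripts to look and compute and a shell command to move; the robot and the scene stay as the last step left them, time stands still between calls to the robot, and variables do not carry over. Pictures are saved under pics/ and viewed, at most 10 in all, crops included, and the job is handed in when it is done.

```bash
ls; mkdir -p pics; python3 - <<'E'
from cell import robot
import cv2
for n in("scene","side"):
    c=robot.read_camera(n);cv2.imwrite(f"pics/{n}0.png",c["image"][...,::-1]);print(n,c["fx"],c["fy"],c["cx"],c["cy"],c["k1"],c["pose"])
print(robot.observe())
E
```

```text
pics
scene 456.30798200218146 456.30798200218146 322.11215105650376 202.64827316171542 -0.12948761966351047 [[ 0.79187074  0.50471725 -0.34380405  0.86434211]
 [ 0.61067854 -0.65769979  0.44102461 -0.43960075]
 [-0.00352712 -0.55918824 -0.82903321  0.82471395]
 [ 0.          0.          0.          1.        ]]
side 491.8285238066878 491.8285238066878 320.4860655742122 197.7011585055685 -0.10312623855873983 [[-0.7893112  -0.41583571  0.45173941  0.08619756]
 [-0.61397873  0.5294832  -0.58538676  0.56416595]
 [ 0.00423628 -0.73941071 -0.6732413   0.75482703]
 [ 0.          0.          0.          1.        ]]
{'time': 0.1, 'qpos': array([-1.34101001e+00,  3.42660915e-01,  1.52491096e+00,  3.53155715e-05,
        1.27538564e+00, -1.46006355e-01]), 'qvel': array([-2.40366644e-04, -9.08237324e-04, -2.90073030e-03, -7.12190761e-06,
       -1.29825644e-03, -7.09327725e-05]), 'joint_efforts': array([ 1.87231242e-03, -4.32004416e+01, -2.44693691e+01,  7.19974469e-02,
        5.25837368e-02, -5.62705270e-05]), 'tool_pos': array([ 0.1926763 , -0.48824409,  0.40411388]), 'tool_rot': array([-3.14024723e+00, -2.31982644e-04,  3.75782207e-01]), 'contact_force': array([ 0.10819154, -0.1115725 , -0.87251742]), 'torque': array([-0.02488753,  0.00998375, -0.02338113]), 'grip_force': 0.0, 'opening': 0.09178830035030662}
```

View pics/scene0.png

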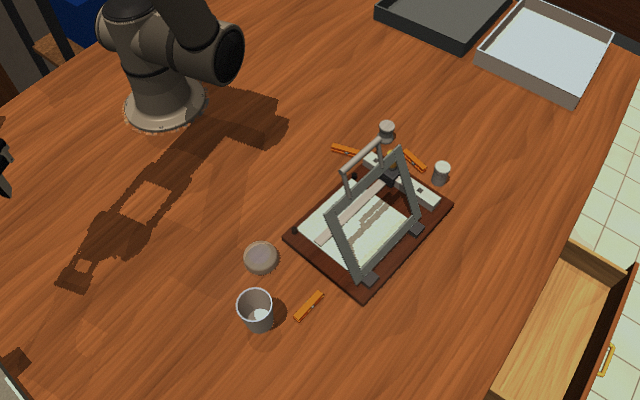

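View pics/side0.png

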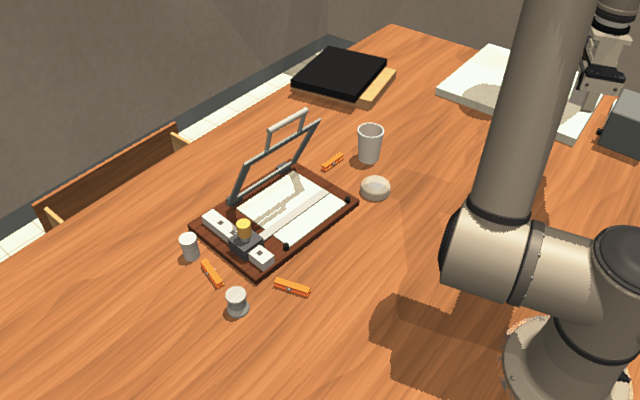

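The easel appears in scene at about (370,210) and in side at about (270,220), with the frame raised in both. Next I'll enlarge crops of each.

```bash
python3 - <<'E'
import cv2
a=cv2.imread("pics/scene0.png")[110:310,270:470];b=cv2.imread("pics/side0.png")[100:300,170:370]
for n,i in(("sc",a),("sd",b)):
    i=cv2.resize(i,(600,600),interpolation=cv2.INTER_CUBIC);cv2.imwrite(f"pics/{n}1.png",i)
E
```

```text
(no output)
```

View pics/sc1.png

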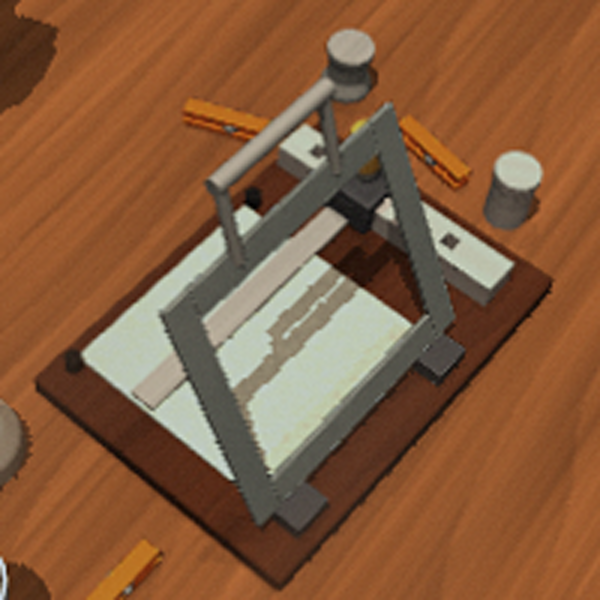

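View pics/sd1.png

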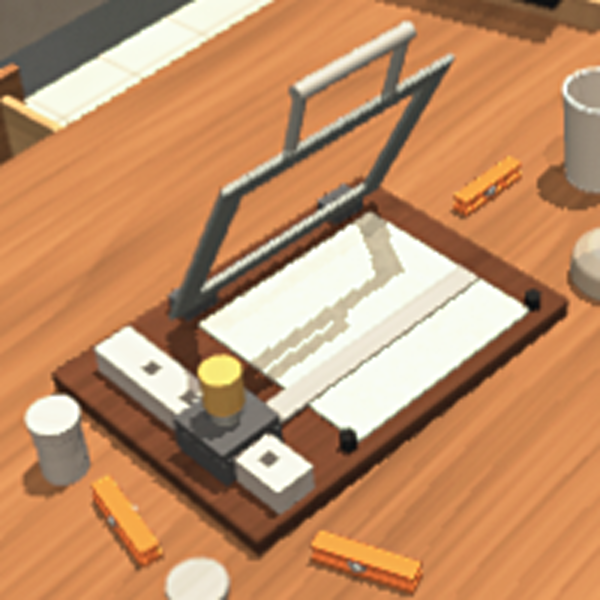

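Scene crop:
- Bar ends at about (213,184) and (330,88).
- Holes at -60 and +60: (317,150) and (450,240).
- Board corners: (37,384), (282,583), (552,280).

Side crop:
- Bar ends at about (298,90) and (410,30).
- Holes: (268,458) and (152,368).
- Knob top: (222,367).
- Board corners: (262,545), (568,303), (55,378).

I'll triangulate these points and fit the easel pose.

```bash
cat > h.py <<'E'
import numpy as np
from cell import robot
from scipy.optimize import least_squares
from scipy.spatial.transform import Rotation as Ro
def proj(c,P):
    P=np.atleast_2d(P);M=np.linalg.inv(c["pose"]);q=P@M[:3,:3].T+M[:3,3];s=q[:,:2]/q[:,2:]
    s=s*(1+c["k1"]*(s**2).sum(1,keepdims=True));return s*[c["fx"],c["fy"]]+[c["cx"],c["cy"]]
def E(p,e): # easel->world
    c,s=np.cos(p[2]),np.sin(p[2]);e=np.atleast_2d(e)
    return np.c_[p[0]+c*e[:,0]-s*e[:,1],p[1]+s*e[:,0]+c*e[:,1],e[:,2]]
def bar(a,y=0): # about hinge
    r=np.array([-.230,.015]);return np.array([.095+r[0]*np.cos(a)+r[1]*np.sin(a),y,.03-r[0]*np.sin(a)+r[1]*np.cos(a)])
def tri(c1,u1,c2,u2):
    return least_squares(lambda X:np.r_[proj(c1,X)[0]-u1,proj(c2,X)[0]-u2],[.55,0,.05])
E
python3 - <<'E'
from h import *
S=robot.read_camera("scene");D=robot.read_camera("side")
f=lambda o,p:np.array(o)+(np.array(p)+.5)/3-.5
s=lambda *p:f((270,110),p); d=lambda *p:f((170,100),p)
for n,a,b in(("bar-",s(213,184),d(410,30)),("bar+",s(330,88),d(298,90)),("h-60",s(317,150),d(268,458)),("h+60",s(450,240),d(152,368)),("corner-90-120",s(37,384),d(568,303)),("corner130,190",s(552,280),d(55,378))):
    r=tri(S,a,D,b);print(n,r.x.round(4),r.fun.round(1))
sp=[(s(317,150),(-.06,.15,.04)),(s(450,240),(.06,.15,.04)),(s(37,384),(-.09,-.12,.018)),(s(282,583),(.13,-.12,.018)),(s(552,280),(.13,.19,.018))]
dp=[(d(268,458),(-.06,.15,.04)),(d(152,368),(.06,.15,.04)),(d(222,367),(-.02,.15,.094)),(d(568,303),(-.09,-.12,.018)),(d(262,545),(-.09,.19,.018)),(d(55,378),(.13,.19,.018))]
def res(p):
    r=[]
    for c,l in((S,sp),(D,dp)):
        r.append(proj(c,E(p,np.array([e for _,e in l])))-np.array([u for u,_ in l]))
    B=E(p,np.array([bar(p[3],-.05),bar(p[3],.05)]))
    r.append(proj(S,B)-np.array([s(213,184),s(330,88)]));r.append(proj(D,B)-np.array([d(410,30),d(298,90)]))
    return np.concatenate(r).ravel()
r=least_squares(res,[.5,0,0,1.2],loss="soft_l1");p=r.x;print(p.round(4));print(r.fun.reshape(-1,2).round(1).tolist())
np.save("p.npy",p)
for n,e in(("hinge",(.095,0,.03)),("bar",bar(p[3])),("bardown",bar(0)),("knob",(-.02,.15,.082)),("next",(.02,.15,.04))):
    w=E(p,e)[0];print(n,w.round(4),np.hypot(*w[:2]).round(3))
E
```

```text
bar- [ 0.6081 -0.0633  0.2423] [-0.6  0.  -0.8 -0. ]
bar+ [0.6195 0.0321 0.2427] [-1.1  0.1 -1.2 -0.2]
h-60 [0.5625 0.14   0.041 ] [-0.1  0.  -0.1 -0. ]
h+60 [0.6824 0.1294 0.0402] [-0.6  0.1 -0.5 -0.1]
corner-90-120 [ 0.5131 -0.1264  0.0111] [-0.9 -0.1 -1.   0.1]
corner130,190 [0.7529 0.1631 0.0131] [-1.   0.2 -0.9 -0.2]
[ 0.6103 -0.0153 -0.0751  1.099 ]
[[-0.8, 0.5], [-0.9, -0.2], [-2.3, -1.5], [-0.1, 0.4], [0.4, -1.2], [0.7, 0.1], [-0.3, 0.2], [-0.6, 0.8], [0.3, -2.4], [-1.1, -1.3], [-2.2, -1.8], [-0.3, 1.8], [-1.3, -0.7], [-1.0, -0.6], [-1.3, 1.1]]
hinge [ 0.705  -0.0225  0.03  ] 0.705
bar [ 0.6141 -0.0156  0.2417] 0.614
bardown [ 0.4757 -0.0052  0.045 ] 0.476
knob [0.6016 0.1357 0.082 ] 0.617
next [0.6415 0.1327 0.04  ] 0.655
```

The triangulated bar is at (0.614, -0.016, 0.242), which agrees with the fit. The hole heights come out at 40–41 mm, as they should. Next I raise the tool, move above the bar, and turn it so the fingers straddle the bar.

Careful with the scale: shifts go in shares of 0.8 m and turns go in shares of pi rad. That gives: 0.0353 m / 0.8 = 0.0441, -0.0178 m / 0.8 = -0.0223.

```bash
cat > d.py <<'E'
import sys
from h import *
# usage: d.py x y z yaw : grasp-point target -> shift in tool axes, then turn
x,y,z,w=map(float,sys.argv[1:5]);o=robot.observe();R=Ro.from_euler("xyz",o["tool_rot"])
T=Ro.from_euler("xyz",[np.pi,0,w]);d=np.array([x,y,z])+[0,0,.159]-o["tool_pos"]
print("t",round(o["time"],2),"shift",R.inv().apply(d).round(4),"turn",(R.inv()*T).as_rotvec().round(4),"q",o["qpos"].round(2),"F",o["contact_force"].round(1))
E
python3 -m pendant '[0, 0, -0.035, 0, 0, 0, 0, 0, -0.035, 0, 0, 0, 0.0441, -0.0223, 0, 0, 0, 0, 0.0441, -0.0223, 0, 0, 0, 0, 0.0441, -0.0223, 0, 0, 0, 0, 0.0441, -0.0223, 0, 0, 0, 0, 0.0441, -0.0223, 0, 0, 0, 0, 0.0441, -0.0223, 0, 0, 0, 0]' 0.06
python3 -m pendant '[0.0441, -0.0223, 0, 0, 0, 0, 0.0441, -0.0223, 0, 0, 0, 0, 0.0441, -0.0223, 0, 0, 0, 0, 0.0441, -0.0223, 0, 0, 0, 0, 0.0441, -0.0223, 0, 0, 0, 0, 0.0441, -0.0223, 0, 0, 0, 0, 0.0441, -0.0223, 0, 0, 0, 0, 0.0441, -0.0223, 0, 0, 0, 0]'
python3 d.py 0.6138 -0.0156 0.30 1.486
```

```text
time: 0.87
tool_pos: [0.3513, -0.3096, 0.4607]
tool_rot: [3.142, -0.0, 0.375]
contact_force: [-0.1, -1.1, 0.1]
opening: 0.06
grip_force: 0.0
time: 1.53
tool_pos: [0.5619, -0.0733, 0.4606]
tool_rot: [3.142, 0.0, 0.376]
contact_force: [1.8, -0.9, 1.0]
opening: 0.0598
grip_force: 0.0
t 1.53 shift [ 0.0695 -0.0346  0.0016] turn [-1.00e-04  2.00e-04 -1.11e+00] q [-0.26  0.39  1.3  -0.    1.45  0.93] F [ 1.8 -0.9  1. ]
```

Scaled: 0.035 m / 0.8 = 0.0438, 0.0345 m / 0.8 = 0.0431, -0.123 rad / 3.1416 = -0.0392.

```bash
python3 -m pendant '[0.0438, -0.0216, 0, 0, 0, 0, 0.0431, -0.0216, 0, 0, 0, 0, 0, 0, 0, 0, 0, -0.0392, 0, 0, 0, 0, 0, -0.0392, 0, 0, 0, 0, 0, -0.0392, 0, 0, 0, 0, 0, -0.0392, 0, 0, 0, 0, 0, -0.0392, 0, 0, 0, 0, 0, -0.0392]'
python3 -m pendant '[0, 0, 0, 0, 0, -0.0392, 0, 0, 0, 0, 0, -0.0392, 0, 0, 0, 0, 0, -0.0392, 0, 0, 0, 0, 0, 0]'
python3 d.py 0.6138 -0.0156 0.242 1.486
python3 - <<'E'
from h import *
import cv2
c=robot.read_camera("wrist");cv2.imwrite("pics/w0.png",c["image"][...,::-1])
np.save("w0.npy",c,allow_pickle=True);p=np.load("p.npy")
print(c["pose"].round(3));print(proj(c,E(p,np.array([bar(p[3],-.05),bar(p[3],.05),(-.02,.15,.094),(-.06,.15,.04),(.06,.15,.04)]))).round(1))
E
```

```text
time: 2.2
tool_pos: [0.613, -0.0174, 0.4603]
tool_rot: [-3.141, 0.0, 1.12]
contact_force: [0.4, -0.4, -0.3]
opening: 0.0601
grip_force: 0.0
time: 2.53
tool_pos: [0.6129, -0.0175, 0.4604]
tool_rot: [-3.141, 0.0, 1.487]
contact_force: [-0.3, 0.3, 0.7]
opening: 0.0601
grip_force: 0.0
t 2.53 shift [0.0019 0.0008 0.0594] turn [-0.0007  0.0001  0.0013] q [-0.15  0.48  1.16 -0.    1.5  -0.07] F [-0.3  0.3  0.7]
[[ 0.997 -0.08  -0.025  0.62 ]
 [-0.083 -0.95  -0.302  0.065]
 [ 0.     0.303 -0.953  0.441]
 [ 0.     0.     0.     1.   ]]
[[321.4 297.4]
 [320.2 152.9]
 [293.9  23.7]
 [261.3  34.9]
 [370.4  33.9]]
```

View pics/w0.png

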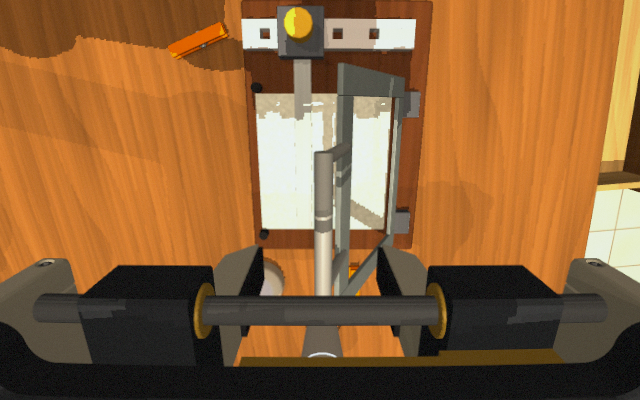

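The wrist view shows the bar centred between the fingers: far end at (325,153), near end at about (320,297). The knob is at (298,23) and the holes at (265,34) and (374,34), about 4 px right of the prediction. Next I descend and grip the bar.

Scaled: 0.02 m / 0.8 = 0.025, 0.003 m / 0.8 = 0.0038.

```bash
python3 -m pendant '[0.0025, 0.0038, 0.025, 0, 0, 0, 0, 0, 0.025, 0, 0, 0, 0, 0, 0.0244, 0, 0, 0, 0, 0, 0, 0, 0, 0]'
python3 -m pendant '[0, 0, 0, 0, 0, 0, 0, 0, 0, 0, 0, 0, 0, 0, 0, 0, 0, 0, 0, 0, 0, 0, 0, 0, 0, 0, 0, 0, 0, 0, 0, 0, 0, 0, 0, 0]' 0.0 12
python3 d.py 0.6138 -0.0156 0.242 1.486
python3 - <<'E'
from h import *
p=np.load("p.npy")
b=lambda a:bar(a)
for a0 in(1.099,):
  A=np.linspace(a0,0,25);P=np.array([bar(a)[[0,2]] for a in A]);print(np.c_[A[1:],np.diff(P,axis=0)].round(4).tolist())
E
```

```text
time: 2.92
tool_pos: [0.6154, -0.0156, 0.3969]
tool_rot: [-3.134, -0.0, 1.479]
contact_force: [0.0, -1.2, 0.0]
opening: 0.06
grip_force: 0.0
time: 3.42
tool_pos: [0.6161, -0.0157, 0.4019]
tool_rot: [3.14, 0.0, 1.483]
contact_force: [-0.6, 0.1, -0.2]
opening: 0.0243
grip_force: 0.0
t 3.42 shift [-0.0001 -0.0023  0.0009] turn [ 0.0011  0.0002 -0.0035] q [-0.15  0.51  1.26 -0.    1.37 -0.06] F [-0.6  0.1 -0.2]
[[1.0532, -0.0096, -0.0044], [1.0074, -0.0094, -0.0048], [0.9616, -0.0092, -0.0053], [0.9158, -0.0089, -0.0057], [0.87, -0.0086, -0.0061], [0.8242, -0.0083, -0.0065], [0.7785, -0.008, -0.0068], [0.7327, -0.0077, -0.0072], [0.6869, -0.0074, -0.0075], [0.6411, -0.007, -0.0079], [0.5953, -0.0067, -0.0082], [0.5495, -0.0063, -0.0085], [0.5037, -0.0059, -0.0088], [0.4579, -0.0055, -0.009], [0.4121, -0.0051, -0.0093], [0.3663, -0.0046, -0.0095], [0.3205, -0.0042, -0.0097], [0.2747, -0.0037, -0.0099], [0.229, -0.0033, -0.01], [0.1832, -0.0028, -0.0102], [0.1374, -0.0024, -0.0103], [0.0916, -0.0019, -0.0104], [0.0458, -0.0014, -0.0105], [0.0, -0.0009, -0.0105]]
```

Scaled: -0.0096 m / 0.8 = -0.012, -0.0094 m / 0.8 = -0.0118.

```bash
python3 -m pendant '[0, 0, 0, 0, 0, 0, 0, 0, 0, 0, 0, 0, 0, 0, 0, 0, 0, 0, 0, 0, 0, 0, 0, 0]'
python3 -m pendant '[0, -0.012, 0.0055, 0, 0, 0, 0, -0.0118, 0.006, 0, 0, 0, 0, -0.0115, 0.0066, 0, 0, 0]'
python3 d.py 0.6138 -0.0156 0.242 1.486
```

```text
time: 3.75
tool_pos: [0.616, -0.0157, 0.4014]
tool_rot: [-3.141, 0.0, 1.483]
contact_force: [-1.4, -0.8, 2.3]
opening: 0.0115
grip_force: 12.0
time: 4.0
tool_pos: [0.5879, -0.0133, 0.3868]
tool_rot: [3.14, 0.0, 1.483]
contact_force: [0.8, -0.7, 0.8]
opening: 0.0113
grip_force: 12.0
t 4.0 shift [-0.      0.0261 -0.0142] turn [ 0.0016  0.0002 -0.0032] q [-0.15  0.47  1.37 -0.    1.3  -0.06] F [ 0.8 -0.7  0.8]
```

Scaled: -0.0089 m / 0.8 = -0.0111, -0.0086 m / 0.8 = -0.0108.

```bash
python3 -m pendant '[0, -0.0111, 0.0071, 0, 0, 0, 0, -0.0108, 0.0076, 0, 0, 0, 0, -0.0104, 0.0081, 0, 0, 0, 0, -0.01, 0.0085, 0, 0, 0, 0, -0.0096, 0.009, 0, 0, 0, 0, -0.0093, 0.0094, 0, 0, 0]'
python3 -m pendant '[0, -0.0088, 0.0099, 0, 0, 0, 0, -0.0084, 0.0103, 0, 0, 0, 0, -0.0079, 0.0106, 0, 0, 0, 0, -0.0074, 0.011, 0, 0, 0, 0, -0.0069, 0.0113, 0, 0, 0]'
python3 - <<'E'
from h import *
import cv2
S=robot.read_camera("side");w=robot.read_camera("wrist")
a=np.hstack([S["image"][80:320,150:390],w["image"][:240,180:420]]);cv2.imwrite("pics/m1.png",cv2.resize(a,(800,400))[...,::-1])
p=np.load("p.npy");g=robot.observe();print(E(p,bar(.4579)),g["tool_pos"]-[0,0,.159],g["contact_force"])
E
```

```text
time: 4.5
tool_pos: [0.5391, -0.0089, 0.3469]
tool_rot: [3.14, 0.0, 1.483]
contact_force: [-0.4, 0.5, 0.3]
opening: 0.0116
grip_force: 12.0
time: 4.92
tool_pos: [0.5078, -0.0062, 0.3043]
tool_rot: [3.141, 0.0, 1.483]
contact_force: [0.1, 0.3, -0.6]
opening: 0.0117
grip_force: 12.0
[[ 0.50591082 -0.00748036  0.14512979]] [ 0.50751588 -0.00615469  0.14440348] [ 0.89077386 -0.36507088 -2.0254164 ]
```

View pics/m1.png

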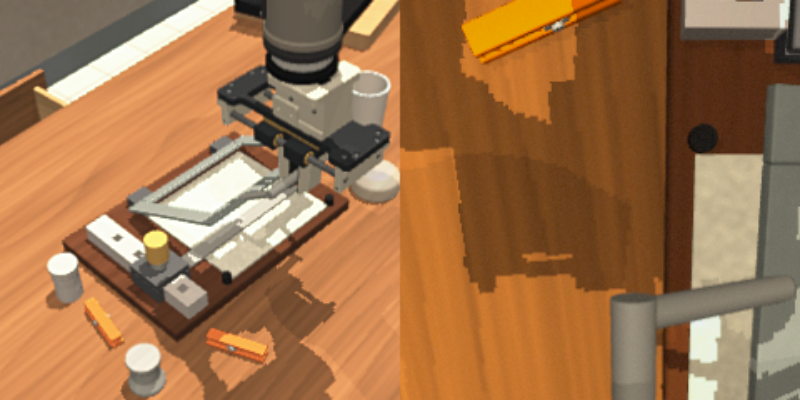

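The frame is following the gripper, and its bar is still held in the fingers. I continue down.

Scaled: 0.0102 m / 0.8 = 0.0128, 0.01 m / 0.8 = 0.0125.

```bash
python3 -m pendant '[0, -0.0064, 0.0116, 0, 0, 0, 0, -0.0058, 0.0119, 0, 0, 0, 0, -0.0053, 0.0121, 0, 0, 0, 0, -0.0046, 0.0124, 0, 0, 0, 0, -0.0041, 0.0125, 0, 0, 0, 0, -0.0035, 0.0128, 0, 0, 0]'
python3 -m pendant '[0, -0.0015, 0.0065, 0, 0, 0, 0, -0.0015, 0.0065, 0, 0, 0, 0, -0.0013, 0.0065, 0, 0, 0, 0, -0.0013, 0.0065, 0, 0, 0, 0, -0.0009, 0.0065, 0, 0, 0, 0, -0.0009, 0.0065, 0, 0, 0]'
python3 -m pendant '[0, -0.0004, 0.0044, 0, 0, 0, 0, -0.0004, 0.0044, 0, 0, 0, 0, -0.0004, 0.0044, 0, 0, 0, 0, 0, 0, 0, 0, 0]'
```

```text
time: 5.52
tool_pos: [0.4844, -0.0041, 0.246]
tool_rot: [-3.142, 0.0, 1.483]
contact_force: [-1.0, -0.5, -0.2]
opening: 0.0118
grip_force: 12.0
time: 6.02
tool_pos: [0.4785, -0.0036, 0.2143]
tool_rot: [-3.141, 0.0, 1.483]
contact_force: [-2.6, 0.8, 0.2]
opening: 0.0115
grip_force: 12.0
time: 6.35
tool_pos: [0.4776, -0.0035, 0.2035]
tool_rot: [-3.141, -0.0, 1.483]
contact_force: [-3.0, 0.4, -1.7]
opening: 0.0115
grip_force: 12.0
```

Scaled: 0.0015 m / 0.8 = 0.0019.

```bash
python3 -m pendant '[0, 0, 0.0019, 0, 0, 0, 0, 0, 0.0019, 0, 0, 0, 0, 0, 0, 0, 0, 0, 0, 0, 0, 0, 0, 0, 0, 0, 0, 0, 0, 0]'
python3 - <<'E'
from h import *
import cv2
S=robot.read_camera("side")
cv2.imwrite("pics/m2.png",cv2.resize(S["image"][130:290,160:360],(800,640))[:600,:,::-1])
E
```

```text
time: 6.77
tool_pos: [0.4774, -0.0035, 0.2011]
tool_rot: [-3.141, 0.0, 1.483]
contact_force: [-4.6, 0.3, -2.2]
opening: 0.0113
grip_force: 12.0
```

View pics/m2.png

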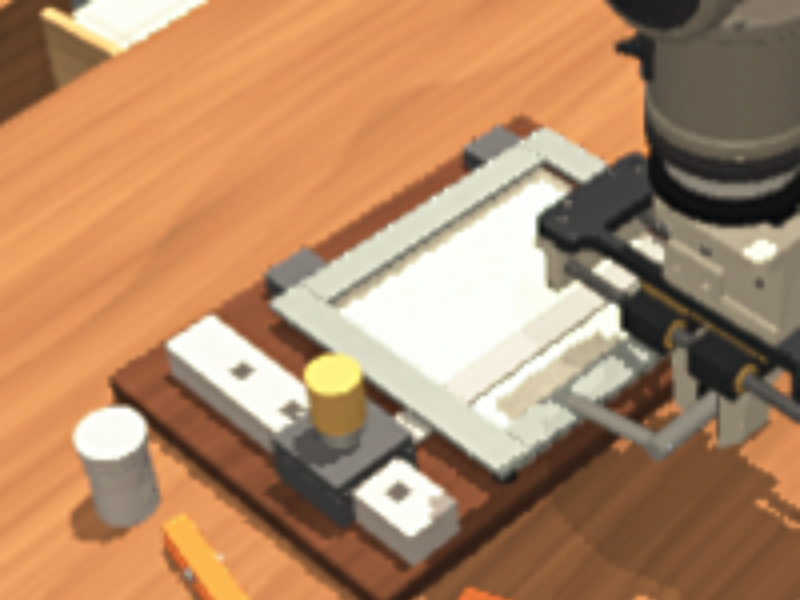

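The frame looks level, with its near corner resting on the black post at about (510,470). I'll press a little more to confirm contact.

Scaled: 0.002 m / 0.8 = 0.0025.

```bash
python3 -m pendant '[0, 0, 0.0025, 0, 0, 0, 0, 0, 0.0025, 0, 0, 0, 0, 0, 0, 0, 0, 0, 0, 0, 0, 0, 0, 0, 0, 0, 0, 0, 0, 0]'
python3 - <<'E'
from h import *
S=robot.read_camera("scene");p=np.load("p.npy")
print(robot.observe()["contact_force"])
E
python3 -m pendant '[0, 0, 0.0025, 0, 0, 0, 0, 0, 0.0025, 0, 0, 0, 0, 0, 0, 0, 0, 0, 0, 0, 0, 0, 0, 0, 0, 0, 0, 0, 0, 0]'
```

```text
time: 7.23
tool_pos: [0.4774, -0.0035, 0.1983]
tool_rot: [-3.141, 0.0, 1.483]
contact_force: [-9.3, -0.2, 12.5]
opening: 0.0114
grip_force: 12.0
[-9.58083859  1.36070255 13.28870802]
time: 7.7
tool_pos: [0.4774, -0.0035, 0.1944]
tool_rot: [-3.141, 0.0, 1.483]
contact_force: [-9.5, 1.1, 14.2]
opening: 0.0111
grip_force: 12.0
```

A 12–14 N upward reaction means the frame is on its rests, and the pads are now slipping down the bar. I open the fingers, lift off, and head for the knob.

Scaled: -0.035 m / 0.8 = -0.0438, -0.025 m / 0.8 = -0.0313.

```bash
python3 -m pendant '[0, 0, 0, 0, 0, 0, 0, 0, 0, 0, 0, 0, 0, 0, 0, 0, 0, 0, 0, 0, 0, 0, 0, 0, 0, 0, 0, 0, 0, 0]' 0.036
python3 -m pendant '[0, 0, -0.0188, 0, 0, 0, 0, 0, -0.0313, 0, 0, 0, 0, 0, -0.0438, 0, 0, 0, 0, 0, -0.0438, 0, 0, 0, 0, 0, -0.0438, 0, 0, 0, 0, 0, 0, 0, 0, 0]' 0.07
python3 - <<'E'
from h import *
import cv2
c=robot.read_camera("wrist");cv2.imwrite("pics/w1.png",c["image"][...,::-1]);p=np.load("p.npy")
print(proj(c,E(p,np.array([(-.02,.15,.094),(-.06,.15,.04),(.06,.15,.04),bar(0,-.05),bar(0,.05)]))).round(1))
E
python3 d.py 0.6035 0.1365 0.14 1.483
```

```text
time: 8.12
tool_pos: [0.4781, -0.0036, 0.1933]
tool_rot: [3.14, 0.0, 1.483]
contact_force: [-1.1, -0.5, 0.3]
opening: 0.0353
grip_force: 0.0
time: 8.62
tool_pos: [0.4793, -0.0037, 0.3445]
tool_rot: [3.129, 0.001, 1.483]
contact_force: [1.3, -0.3, -0.1]
opening: 0.0685
grip_force: 0.0
[[490.1 -11.5]
 [404.3  10. ]
 [554.6  11.9]
 [312.1 251.2]
 [309.7 142.3]]
t 8.67 shift [0.1506 0.1117 0.0434] turn [ 0.0084  0.0007 -0.0002] q [-0.17  0.32  1.75 -0.    1.07 -0.08] F [ 0.1  0.5 -0.1]
```

View pics/w1.png

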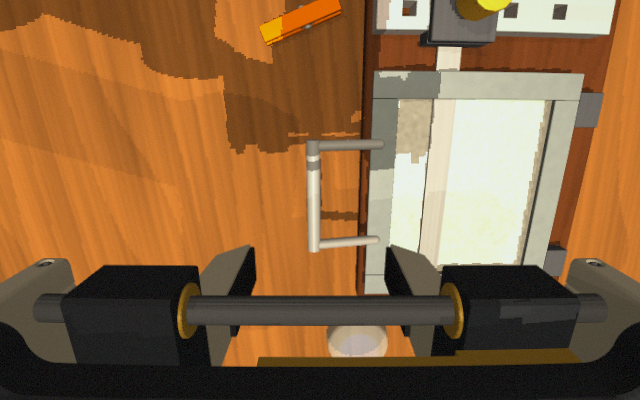

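The frame is level, with the bar from (314,143) to (314,250) close to the predicted position. The knob is at (490,2), about 4 mm further in +x than the fit. I move above it and check.

Scaled: 0.0306 m / 0.8 = 0.0383, 0.03 m / 0.8 = 0.0375.

```bash
python3 -m pendant '[0.0375, 0.0281, 0, 0, 0, 0, 0.0375, 0.0281, 0, 0, 0, 0, 0.0375, 0.0281, 0, 0, 0, 0, 0.0375, 0.0281, 0, 0, 0, 0, 0.0383, 0.0281, 0, 0, 0, 0, 0, 0, 0.0275, 0, 0, 0, 0, 0, 0.0275, 0, 0, 0, 0, 0, 0, 0, 0, 0]'
python3 - <<'E'
from h import *
import cv2
c=robot.read_camera("wrist");cv2.imwrite("pics/w2.png",c["image"][...,::-1]);p=np.load("p.npy")
print(proj(c,E(p,np.array([(-.02,.15,.094),(-.02,.15,.064),(-.06,.15,.04),(.02,.15,.04),(.06,.15,.04)]))).round(1))
o=robot.observe();R=Ro.from_euler("xyz",o["tool_rot"]);print("axis at z .094:",proj(c,o["tool_pos"]+R.apply([0,0,o["tool_pos"][2]-.094])).round(1))
E
python3 d.py 0.6045 0.1365 0.082 1.483
```

```text
time: 9.33
tool_pos: [0.6017, 0.1371, 0.2878]
tool_rot: [-3.131, 0.002, 1.484]
contact_force: [-0.9, 0.0, -0.9]
opening: 0.0701
grip_force: 0.0
[[322.5 251.2]
 [322.6 231.4]
 [268.1 219.3]
 [377.4 218.5]
 [432.  218. ]]
axis at z .094: [[320.6 250.2]]
t 9.38 shift [0.0001 0.0028 0.0493] turn [-0.0077  0.0016  0.0002] q [ 0.1   0.61  1.4  -0.    1.13  0.19] F [0.3 0.3 0.2]
```

View pics/w2.png

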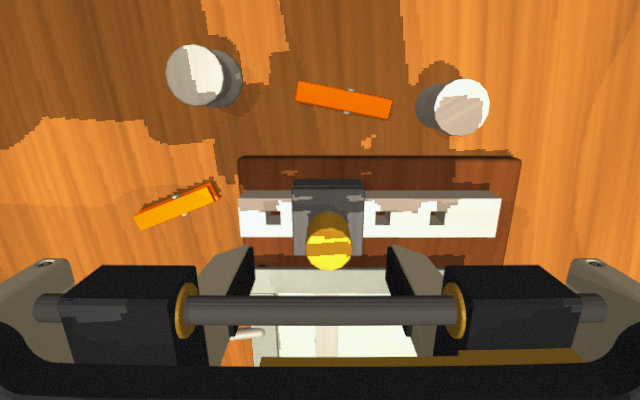

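The knob top is at (329,248) and the holes at (273,218), (383,218) and (437,218). The rail is parallel to the tool's y axis, and the knob is about 3–4 mm in +y of the tool axis. I correct, descend and grip firmly.

Scaled: 0.0125 m / 0.8 = 0.0156, 0.012 m / 0.8 = 0.015.

```bash
python3 -m pendant '[0, 0.0041, 0.015, 0, 0, 0, 0, 0, 0.015, 0, 0, 0, 0, 0, 0.0156, 0, 0, 0, 0, 0, 0.0156, 0, 0, 0, 0, 0, 0, 0, 0, 0]'
python3 -m pendant '[0, 0, 0, 0, 0, 0, 0, 0, 0, 0, 0, 0, 0, 0, 0, 0, 0, 0, 0, 0, 0, 0, 0, 0, 0, 0, 0, 0, 0, 0, 0, 0, 0, 0, 0, 0, 0, 0, 0, 0, 0, 0, 0, 0, 0, 0, 0, 0]' 0.0 35
python3 d.py 0.6045 0.1365 0.082 1.483
```

```text
time: 9.8
tool_pos: [0.6059, 0.1357, 0.2433]
tool_rot: [-3.139, 0.001, 1.482]
contact_force: [-0.7, -0.4, -0.4]
opening: 0.0699
grip_force: 0.0
time: 10.47
tool_pos: [0.6062, 0.1364, 0.2454]
tool_rot: [-3.142, 0.0, 1.483]
contact_force: [-1.3, 0.7, 1.4]
opening: 0.0274
grip_force: 35.0
t 10.47 shift [-0.     -0.0017  0.0044] turn [-0.0001  0.0001 -0.0001] q [ 0.1   0.67  1.44 -0.    1.03  0.19] F [-1.3  0.7  1.4]
```

Gripped: opening 27.4 mm, 35 N, negligible side force. I pull up 13 mm.

Scaled: -0.004 m / 0.8 = -0.005, -0.001 m / 0.8 = -0.0013.

```bash
python3 -m pendant '[0, 0, -0.005, 0, 0, 0, 0, 0, -0.005, 0, 0, 0, 0, 0, -0.005, 0, 0, 0, 0, 0, -0.0013, 0, 0, 0, 0, 0, 0, 0, 0, 0, 0, 0, 0, 0, 0, 0, 0, 0, 0, 0, 0, 0]'
```

```text
time: 11.05
tool_pos: [0.6061, 0.1363, 0.2577]
tool_rot: [-3.141, 0.0, 1.483]
contact_force: [-0.1, 1.9, -8.2]
opening: 0.0271
grip_force: 35.0
```

The lift is 12.3 mm with an 8 N reaction, matching the spring, so nothing slipped. I slide 40 mm along tool +y.

Scaled: 0.006 m / 0.8 = 0.0075, 0.004 m / 0.8 = 0.005.

```bash
python3 -m pendant '[0, 0.0075, 0, 0, 0, 0, 0, 0.0075, 0, 0, 0, 0, 0, 0.0075, 0, 0, 0, 0, 0, 0.0075, 0, 0, 0, 0, 0, 0.0075, 0, 0, 0, 0, 0, 0.0075, 0, 0, 0, 0, 0, 0.005, 0, 0, 0, 0, 0, 0, 0, 0, 0, 0]'
python3 -m pendant '[0, 0, 0, 0, 0, 0, 0, 0, 0, 0, 0, 0]'
```

```text
time: 11.72
tool_pos: [0.6472, 0.1327, 0.2582]
tool_rot: [3.14, -0.0, 1.483]
contact_force: [2.4, 1.6, -7.5]
opening: 0.0272
grip_force: 35.0
time: 11.88
tool_pos: [0.6464, 0.1328, 0.2584]
tool_rot: [3.14, -0.0, 1.483]
contact_force: [0.9, 1.7, -7.3]
opening: 0.027
grip_force: 35.0
```

Scaled: 0.004 m / 0.8 = 0.005, 0.0015 m / 0.8 = 0.0019.

```bash
python3 -m pendant '[0, 0, 0.005, 0, 0, 0, 0, 0, 0.005, 0, 0, 0, 0, 0, 0.005, 0, 0, 0, 0, 0, 0.0019, 0, 0, 0, 0, 0, 0, 0, 0, 0, 0, 0, 0, 0, 0, 0, 0, 0, 0, 0, 0, 0]'
python3 - <<'E'
from h import *
import cv2
c=robot.read_camera("side");cv2.imwrite("pics/s3.png",cv2.resize(c["image"][130:280,150:350],(800,600),interpolation=cv2.INTER_CUBIC)[...,::-1])
E
```

```text
time: 12.47
tool_pos: [0.6461, 0.1328, 0.2454]
tool_rot: [3.141, -0.0, 1.483]
contact_force: [-2.8, 1.5, 2.4]
opening: 0.0272
grip_force: 35.0
```

View pics/s3.png

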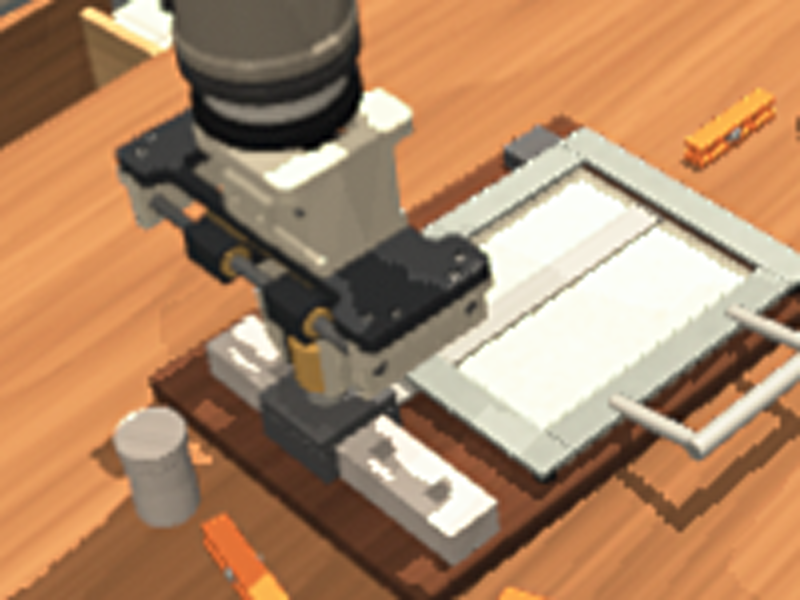

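The side view shows the frame flat and two free holes in front of the saddle, at about (380,450) and (435,490). The saddle is therefore at +20, and the tool is back at its starting height of 0.2454. A slight extra press will confirm the pin is seated.

```bash
python3 -m pendant '[0, 0, 0.0013, 0, 0, 0, 0, 0, 0, 0, 0, 0, 0, 0, 0, 0, 0, 0, 0, 0, 0, 0, 0, 0]'
```

```text
time: 12.85
tool_pos: [0.6461, 0.1329, 0.2453]
tool_rot: [3.14, -0.0, 1.483]
contact_force: [-4.8, 1.7, 8.3]
opening: 0.0273
grip_force: 35.0
```

The tool did not go down any further (0.2453) and the force rose to +8 N, so the pin is bottomed. I hand in.

```bash
python3 -c "
from cell import robot
print(robot.hand_in())"
```

```text
the job is handed in; nothing more can be done
None
```

I handed the job in at about 13 s of the 51 s allowed, with the frame lowered onto its rests under control, the paper stop moved about 40 mm to the next hole, the pin pressed fully home, the knob still gripped at 35 N, and no contact with the bystanders that I saw; the hand-in returned no verdict.

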